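Hang rinsed mixing cups on the draining stand

ROBOT

A 6-joint arm with a two-finger parallel gripper is mounted at the origin on a cart in front of the work surface, level with it; the furniture and walls round the work are solid. World frame = base frame: x ahead of the robot, y to its left, z up, the work surface at z = 0. Lengths are in m, angles in rad, forces in N, time in s.
With the tool pointing down it reaches from about 0.275 to 0.975 m from the base axis. Payload 8.4 kg.
Tool frame: the origin (TCP) lies midway between the tips of the shut fingers; the grasp point (between the pads) lies 19 mm behind it; z points along the fingers, y is the line along which they close (so a half turn about z gives the same grasp; the last joint's range is limited). The gripper opens to 92 mm and grips with 3 to 60 N. Pads are 20 mm wide; open, the fingers measure 128 mm over their backs; the gripper's body (75 mm by 189 mm) begins 69 mm behind the grasp point.
Start: joints at [-1.279, 0.353, 1.633, -0, 1.155, -0.002], TCP at [0.181, -0.598, 0.215] pointing down, gripper open.
Joint ranges: [-2.63, 2.63], [-0.92, 2.1], [0.06, 2.66], [-1.3, 4.44], [0, 2.69], [-3.02, 3.02]. Speed limits (rad/s): [2.22, 2.22, 2.79, 3.14, 3.14, 3.14].

INTERFACE

Orientations are given as a unit quaternion [x, y, z, w].
In Python, from workcell import r, snapshot, camera_model, sign_off gives the robot as it stands.
- The arm moves only by the tool apply_moves, never from a script. Its argument "motion" is a list of rows, each a list of 3 entries, a list of its own where there are three numbers: the opening, from -1 (shut) to 1 (fully open), then the shift along the world's x, y, z in cm, then the turn about the world's z in rad. A call has exactly 10 rows; each row shifts and turns the commanded pose from where the row before left it; what a row does not reach is not made up. A row lasts 1/10 s, in which the tool goes at most 50 mm and 8.59 degrees, less where a joint would pass 70% of its speed; a pose out of reach is approached as far as the arm can. A call with a gripper value outside its range is refused whole. The fingers move at their own pace and stop on an object; the grip force is fixed at half the most. Time passes only in rows, so rows that do not move let the fingers close, or fill a call up. It gives the time, the measured TCP pose, the force, the opening and the grip force at its end, in the units of the state.
- r.get_obs(): the state, without advancing time (a new reading comes with each control period).
- snapshot(name): name is "side" or "top" or "wrist"; returns the picture (400x640x3 uint8, red, green, blue); there is no depth.
- camera_model(name): a dict with "K" (3x3 intrinsics, pixels), "rvec" (rotation vector, rad) and "tvec" (3), from world to camera coordinates, as OpenCV has them. Camera axes: x right, y down, z forward; pixel columns grow to the right and rows downward; lengths in m; the calibration is good to about 2 mm. A picture is of the moment at which its call begins: read the wrist's pose just before it. camera_model takes no time and is no camera call; for the wrist camera it gives the pose at the moment of the call.
- sign_off(): hands the job in; it is judged then, once.
The state is a dict: "clock": time; "qpos": joint angles; "joint_vel": joint speeds; "effort": joint torques, N m; "tool_pos": TCP position; "tcp_rot": TCP orientation; "contact_force": force on the tool from outside, world axes, zero at the start; "moment": the same for the moment, N m; "width": finger opening in m; "gripper_force": force on a finger pad.
Only numpy, scipy, OpenCV 4.12 (cv2) and the standard library are available. Lean on these libraries where they do the work, as an engineer would, in place of code of your own. Each camera call takes 0.05 s, during which the arm holds its last target. There are 200 camera calls.

TASK

The two steel mixing cups have just been rinsed and must drain. First push the drip tray of the draining stand fully home, then hang both cups mouth down on the sloping blue pegs, the tall cup on the long peg and the short cup on the short peg, lowering each gently, not dropping it, all the way down until its bottom rests on the peg's tip, and leave them hanging there. Do not knock over or shove the amber solvent bottle.

Things in the scene. Friction and masses are not known exactly. Their poses are not given: they have to be found in the camera images.
- cup_tall_center (a point): Tall straight steel mixing cup, standing mouth down on the bench: 58 mm outer diameter, 52 mm inner, 110 mm tall, closed bottom (now on top) 4 mm thick, 0.13 to 0.26 kg. The point is on its axis half-way up; its z axis runs from the mouth to the closed bottom (up at the start).
- cup_tall: The same tall cup: centre of its mouth, level with the rim; axes as above. Between the stand and the cups, right ahead of the robot, stands a closed red tool box (165 x 345 mm, 147 mm high, about 185 mm with its handle): pass above it.
- cup_tall_seat (a point): Centre of the inside face of the tall cup's bottom, 106 mm from the mouth along the cup's axis; axes as the cup's.
- cup_short_center (a point): Short straight steel mixing cup, standing mouth down on the bench: 58 mm outer diameter, 52 mm inner, 85 mm tall, closed bottom (now on top) 4 mm thick, 0.11 to 0.22 kg. The point is on its axis half-way up; its z axis runs from the mouth to the closed bottom (up at the start).
- cup_short: The same short cup: centre of its mouth, level with the rim; axes as above.
- cup_short_seat (a point): Centre of the inside face of the short cup's bottom, 81 mm from the mouth along the cup's axis; axes as the cup's.
- rack: Draining stand fixed to the bench, 190 x 272 mm, 147 mm high without its pegs: an aluminium drain board (140 mm up the slope, 258 mm wide), sloped 35 degrees from level and rising to the back, on grey legs, with the drip tray under it. Origin: on the bench under the middle of the board; x points to its back, y to its left seen from the front, z up. The middle of the board's top face is 90 mm above the origin. Its front faces the robot, up to about half a radian askew.
- peg_long: Long blue plastic peg, left on the board seen from the front (66 mm left of the middle), tapered from 37 mm diameter at its foot to 17 mm at the tip, 119 mm long. Origin: centre of its foot on the board; z runs along the peg to its tip. It stands square to the board, so it leans 35 degrees from vertical towards the stand's front.
- peg_long_tip (a point): Centre of the tip of the long peg; axes as the peg's. A seated tall cup has its inside bottom on this tip and its mouth 13 mm clear of the board.
- peg_short: Short blue plastic peg, right on the board seen from the front (66 mm right of the middle, 132 mm from the long one), same taper, 94 mm long. Origin: centre of its foot on the board; z runs along the peg to its tip; leans as the long one does.
- peg_short_tip (a point): Centre of the tip of the short peg; axes as the peg's. A seated short cup has its inside bottom on this tip and its mouth 13 mm clear of the board.
- tray (a joint): How far the grey drip tray stands out of the stand towards its front, in m: 0 is fully home against its stop, 0.11 fully out. It slides along the stand's x axis with about 2 N of friction and stays where it is left.
- tray_front (a point): Middle of the outer front face of the drip tray, 22 mm above the bench, on the stand's centre line; axes as the stand's. The face is 256 mm wide and reaches from 6 to 42 mm above the bench; over its middle 90 mm a 5 mm thick finger lip, its top 41 mm above the bench, stands out 14 mm in front of the face. Push towards the stand's +x.
- solvent_bottle_mid (a point): Amber plastic solvent bottle with a red cap standing on the bench behind the red tool box and the cups, 49 x 61 mm, 166 mm tall, loose; the point is on its axis half-way up, z up. To be left alone.
Mind the look-alikes: they are no part of the job. What is shaped like the cup_tall but yellow is not meant.

How it is judged:
By the outcome, as a careful person would: the job done as asked, in the order asked, and still so for the second after the job is handed in, with the robot touching nothing.
It also fails if it takes over 72 s, if anything falls off the work surface, if the arm or the gripper's body presses on something with over 40 N, if the wrist force passes 120 N, or if a joint passes its speed limit or range.

## Working session

There is one attempt and no reset: what is moved stays moved. The work goes in short steps, Python scripts to look and compute and a tool call to move; the robot and the scene stay as the last step left them, time stands still between calls to the robot, and variables do not carry over. Pictures are saved under pics/ and viewed, at most 10 in all, crops included, and the job is handed in when it is done.

Besides the shell and the picture viewer there is one more tool, called as name(argument=value, ...) on one line, values as JSON. apply_moves: Moves the arm, as the interface text tells. Its arguments: {"type":"object","properties":{"motion":{"type":"array"}},"required":["motion"]}

```bash
ls; mkdir -p pics
python3 - <<'E'
from workcell import r, snapshot, camera_model
import cv2
o=r.get_obs(); print({k:o[k] for k in('clock','tool_pos','tcp_rot','width')})
for n in('side','top'):
    cv2.imwrite(f'pics/{n}0.png',snapshot(n)[:,:,::-1]); print(n,camera_model(n))
E
```

```text
pics
{'clock': 0.0, 'tool_pos': array([ 0.18083864, -0.59776355,  0.21386353]), 'tcp_rot': array([ 9.89229604e-01,  1.46370480e-01, -1.01477895e-04, -6.80041186e-04]), 'width': 0.09172943359678352}
side {'K': array([[389.74939545,   0.        , 315.46879432],
       [  0.        , 389.74939545, 193.34472116],
       [  0.        ,   0.        ,   1.        ]]), 'rvec': array([ 0.0826156 , -2.60633945,  1.68497035]), 'tvec': array([0.53855139, 0.16535315, 1.31266768])}
top {'K': array([[518.10293553,   0.        , 311.51578875],
       [  0.        , 518.10293553, 204.80506331],
       [  0.        ,   0.        ,   1.        ]]), 'rvec': array([ 2.19499409, -1.39775327,  0.41129214]), 'tvec': array([-0.3010875 ,  0.43268218,  1.717983  ])}
```

View pics/top0.png

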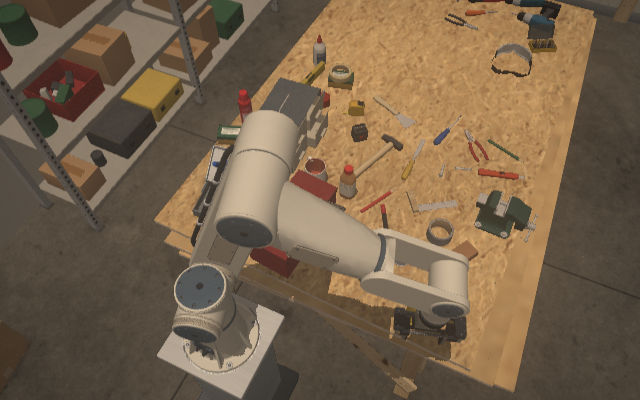

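View pics/side0.png

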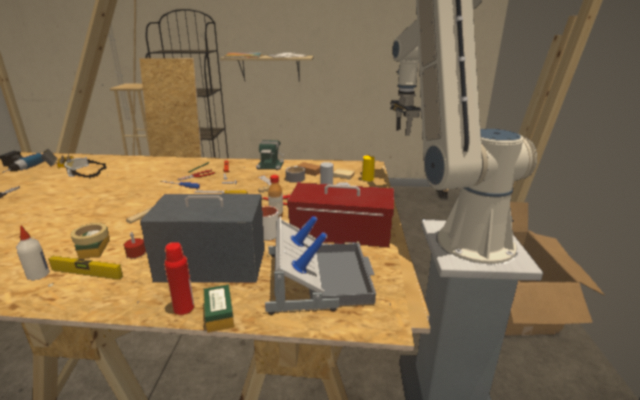

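```bash
cat > h.py <<'E'
import numpy as np, cv2
from workcell import r, snapshot, camera_model
def ray(m,u,v):
    R=cv2.Rodrigues(m['rvec'])[0]; c=-R.T@m['tvec']
    d=R.T@np.linalg.inv(m['K'])@[u,v,1]; return c,d
def at(m,u,v,z):
    c,d=ray(m,u,v); return c+d*(z-c[2])/d[2]
def proj(m,P): return cv2.projectPoints(np.atleast_2d(np.float64(P)),m['rvec'],m['tvec'],m['K'],None)[0].reshape(-1,2)
E
python3 - <<'E'
from h import *
s=camera_model('side');t=camera_model('top')
for n,u,v,z in [('graycup',327,163,.11),('yel',368,157,.11),('mug',270,209,.1),('bottle',275,178,.166),('pegtipL?',324,236,.17),('pegtip?',313,220,.17),('trayfront',370,275,.03),('trayfront',345,245,.03),('trayn',373,300,.0)]: print(n,at(s,u,v,z).round(3))
print('top bottle',at(t,349,168,.166))
print(proj(t,[[.2,-.3,0],[.4,-.3,0],[.2,-.6,0],[.5,0,0],[.5,.3,0]]).round())
a=snapshot('side')[130:320,240:420,::-1]; a=cv2.resize(a,(432,456),interpolation=cv2.INTER_CUBIC)
w=cv2.resize(snapshot('wrist')[:,:,::-1],(368,230)); W=np.zeros((456,800,3),np.uint8);W[:,:432]=a;W[:230,432:]=w
cv2.imwrite('pics/m1.png',W)
E
```

```text
graycup [ 0.518 -0.453  0.11 ]
yel [ 0.334 -0.545  0.11 ]
mug [ 0.695 -0.01   0.1  ]
bottle [ 0.693 -0.127  0.166]
pegtipL? [0.499 0.277 0.17 ]
pegtip? [0.534 0.191 0.17 ]
trayfront [0.37  0.247 0.03 ]
trayfront [0.439 0.092 0.03 ]
trayn [0.364 0.317 0.   ]
top bottle [ 0.70187759 -0.15575057  0.166     ]
[[328. 320.]
 [351. 271.]
 [413. 357.]
 [288. 220.]
 [221. 193.]]
```

View pics/m1.png

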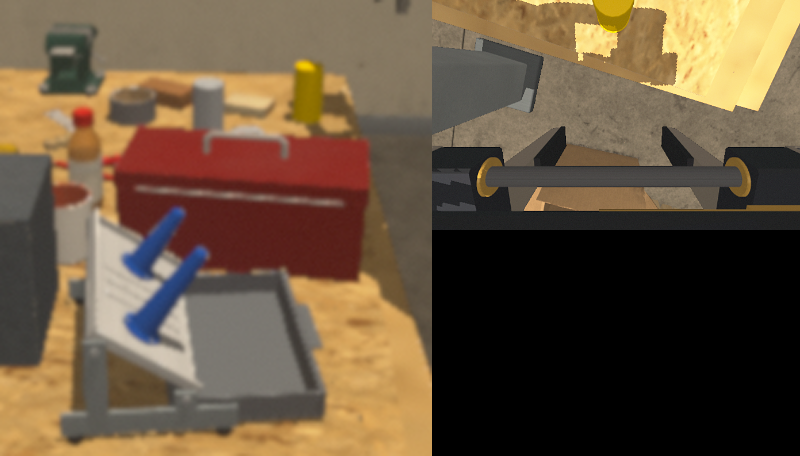

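apply_moves(motion=[[1,[1.5,2.5,3],0],[1,[1.5,2.5,3],0],[1,[1.5,2.5,3],0],[1,[1.5,2.5,3],0],[1,[1.5,2.5,3],0],[1,[1.5,2.5,3],0],[1,[1.5,2.5,3],0],[1,[1.5,2.5,3],0],[1,[0,0,0],0],[1,[0,0,0],0]])

```text
clock: 1.2
tool_pos: [0.3013, -0.3981, 0.4549]
tcp_rot: [0.989, 0.147, 0.0, 0.001]
contact_force: [-1.2, -0.0, 0.0]
width: 0.0918
gripper_force: 0.0
```

Run:
```python
from h import *
import json
m=camera_model('wrist'); print(at(m,320,150,0),r.get_obs()['tool_pos'])
cv2.imwrite('pics/w1.png',snapshot('wrist')[:,:,::-1])
json.dump({k:np.asarray(v).tolist() for k,v in m.items()},open('w1.json','w'))
```

```text
[ 0.30208713 -0.40675606  0.        ] [ 0.30126039 -0.39809171  0.45488963]
```

View pics/w1.png

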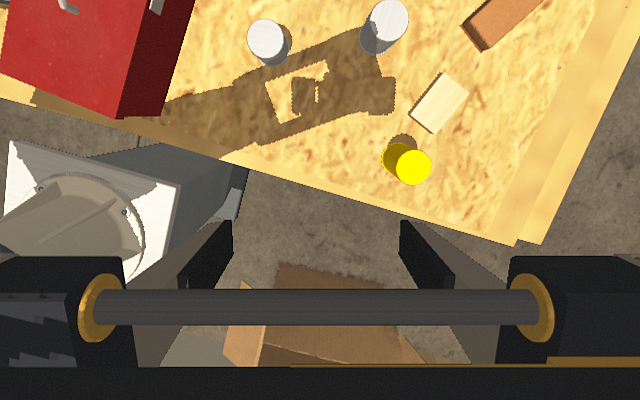

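Run:
```python
from h import *
import json
m=json.load(open('w1.json'));m={k:np.array(v) for k,v in m.items()}
print('yel',at(m,413,167,.11))
L=at(m,267,39,.085);Rr=at(m,389,19,.11)
print(L,at(m,267,39,.11),Rr,at(m,389,19,.085))
for P in(L,Rr):
  P=P.copy();z=P[2];o=[]
  for zz in(z,0): o+= [proj(m,[[P[0]+.029*np.cos(a),P[1]+.029*np.sin(a),zz] for a in np.arange(0,6.28,.2)])]
  for q in o: print(q.min(0).round(),q.max(0).round())
s=camera_model('side')
print('side',proj(s,[L,Rr]))
print('toolbox corners z.147', [at(m,u,v,.147).round(3) for u,v in[(117,118),(195,0)]])
```

```text
yel [ 0.33015961 -0.5504316   0.11      ]
[ 0.44790366 -0.27674465  0.085     ] [ 0.44406513 -0.28144089  0.11      ] [ 0.52013355 -0.4413666   0.11      ] [ 0.52766628 -0.44443702  0.085     ]
[248.  18.] [286.  59.]
[257.  32.] [290.  67.]
[369.  -4.] [409.  41.]
[359.  18.] [392.  54.]
side [[342.84220651 184.18756136]
 [326.43313076 163.86873205]]
toolbox corners z.147 [array([ 0.277, -0.112,  0.147]), array([ 0.457, -0.186,  0.147])]
```

apply_moves(motion=[[-1,[0.8,4.9,0],0.014],[-1,[0.8,4.9,0],0.014],[-1,[0.8,4.9,0],0.014],[-1,[0.8,4.9,0],0.014],[-1,[0.8,4.9,0],0.014],[-1,[0.8,4.9,0],0.014],[-1,[0.8,4.9,0],0.014],[-1,[0.8,4.9,0],0.014],[-1,[0.8,4.9,0],0.014],[-1,[0.8,4.9,0],0.014]])

```text
clock: 2.25
tool_pos: [0.3808, 0.093, 0.4532]
tcp_rot: [0.977, 0.215, -0.001, 0.0]
contact_force: [1.9, -1.1, -0.3]
width: 0.0139
gripper_force: 0.0
```

Run:
```python
from h import *
import json
m=camera_model('wrist'); print(at(m,320,150,0),r.get_obs()['tool_pos'],r.get_obs()['tcp_rot'])
cv2.imwrite('pics/w2.png',snapshot('wrist')[:,:,::-1])
json.dump({k:np.asarray(v).tolist() for k,v in m.items()},open('w2.json','w'))
```

```text
[0.38192141 0.08471807 0.        ] [0.38078765 0.09304192 0.45322734] [ 9.76630965e-01  2.14921041e-01 -9.22205480e-04  2.33533180e-04]
```

View pics/w2.png

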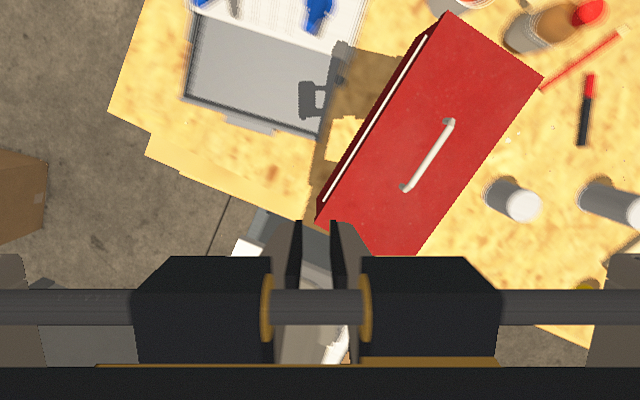

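```bash
cat > fit.py <<'E'
from h import *
import json
from scipy.optimize import least_squares
m=json.load(open('w2.json'));w={k:np.array(v) for k,v in m.items()}; s=camera_model('side')
c,n=np.cos(np.radians(35)),np.sin(np.radians(35))
def pts(p):
    x,y,a,f=p; T=lambda q:np.array([x+np.cos(a)*q[0]-np.sin(a)*q[1],y+np.sin(a)*q[0]+np.cos(a)*q[1],q[2]])
    return {k:T(q) for k,q in dict(LT=(-n*.119,.066,.09+c*.119),ST=(-n*.094,-.066,.09+c*.094),FL=(-f,.128,.042),FR=(-f,-.128,.042),LF=(0,.066,.09),SF=(0,-.066,.09)).items()}
O=[('LT',s,324.2,235),('ST',s,314.6,218.3),('FR',s,357.9,242.5),('FL',s,374.2,294.6),('FL',w,183,97),('FR',w,320,138)]
def res(p):
    P=pts(p); return np.concatenate([proj(M,P[k])[0]-[u,v] for k,M,u,v in O])
q=least_squares(res,[.53,.22,.4,.18],x_scale=.1,loss='soft_l1')
if __name__=='__main__':
    print(q.x); print(res(q.x).reshape(-1,2).round(1)); P=pts(q.x)
    for k in P: print(k,P[k].round(4),proj(w,P[k]).round(1),proj(s,P[k]).round(1))
E
python3 fit.py
```

```text
[0.57438167 0.24811607 0.14895331 0.19167682]
[[ 0.1  0.2]
 [-0.1  0. ]
 [-1.6 -0.2]
 [-0.  -0.2]
 [-6.4 -0.3]
 [ 1.3  1.3]]
LT [0.4971 0.3033 0.1875] [[196.8   3. ]] [[324.3 235.2]]
ST [0.5309 0.1748 0.167 ] [[306.8  28.4]] [[314.5 218.3]]
FL [0.3658 0.3463 0.042 ] [[176.6  96.7]] [[374.2 294.4]]
FR [0.4038 0.0931 0.042 ] [[321.3 139.3]] [[356.3 242.3]]
LF [0.5646 0.3134 0.09  ] [[230.  -25.8]] [[298.2 268.6]]
SF [0.5842 0.1828 0.09  ] [[318.3   2.8]] [[296.3 242.3]]
```

apply_moves(motion=[[-1,[-0.5,1.2,-3],0.129],[-1,[-0.5,1.2,-3],0.129],[-1,[-0.5,1.2,-3],0.129],[-1,[-0.5,1.2,-3],0.129],[-1,[-0.5,1.2,-3],0.129],[-1,[-0.5,1.2,-3],0.129],[-1,[-0.5,1.2,-3],0.129],[-1,[-0.5,1.2,-3],0.129],[-1,[-0.5,1.2,-3],0.129],[-1,[-0.5,1.2,-3],0.129]])

```text
clock: 3.3
tool_pos: [0.3302, 0.2109, 0.1523]
tcp_rot: [0.649, 0.76, -0.001, -0.0]
contact_force: [0.7, -0.4, 0.5]
width: 0.0009
gripper_force: 0.0
```

apply_moves(motion=[[-1,[0,0,0],0],[-1,[0,0,0],0],[-1,[0,0,-2],0],[-1,[0,0,-2],0],[-1,[0,0,-2],0],[-1,[0,0,-2],0],[-1,[0,0,-2],0],[-1,[0,0,-2],0],[-1,[0,0,-0.8],0],[-1,[0,0,0],0]])

```text
clock: 4.3
tool_pos: [0.3315, 0.2114, 0.0267]
tcp_rot: [0.652, 0.758, -0.0, -0.0]
contact_force: [0.5, -0.0, 0.1]
width: 0.0007
gripper_force: 0.0
```

Run:
```python
from h import *
from fit import q
o=r.get_obs(); print(o['qpos'].round(2),o['tool_pos'],q.x)
x,y,a,f=q.x; d=o['tool_pos'][:2]-[x,y]; print('rack frame',np.cos(a)*d[0]+np.sin(a)*d[1],-np.sin(a)*d[0]+np.cos(a)*d[1])
```

```text
[ 0.56  0.32  2.26 -0.    0.57  0.41] [0.33147108 0.21136453 0.02672203] [0.57438167 0.24811607 0.14895331 0.19167682]
rack frame -0.24567487647053082 -0.00029589731626721016
```

apply_moves(motion=[[-1,[1,0.15,0],0],[-1,[1,0.15,0],0],[-1,[1,0.15,0],0],[-1,[1,0.15,0],0],[-1,[1,0.15,0],0],[-1,[1,0.15,0],0],[-1,[1,0.15,0],0],[-1,[1,0.15,0],0],[-1,[1,0.15,0],0],[-1,[0.5,0.08,0],0]])

```text
clock: 5.3
tool_pos: [0.4271, 0.2262, 0.0265]
tcp_rot: [0.651, 0.759, 0.0, 0.0]
contact_force: [-1.6, -2.1, 2.6]
width: 0.0003
gripper_force: 0.9
```

apply_moves(motion=[[-1,[0.2,0.03,0],0],[-1,[0.2,0.03,0],0],[-1,[0.2,0.03,0],0],[-1,[0.2,0.03,0],0],[-1,[0.2,0.03,0],0],[-1,[0.2,0.03,0],0],[-1,[0.2,0.03,0],0],[-1,[0,0,0],0],[-1,[0,0,0],0],[-1,[0,0,0],0]])

```text
clock: 6.3
tool_pos: [0.4323, 0.2265, 0.0261]
tcp_rot: [0.651, 0.759, -0.006, -0.004]
contact_force: [-28.7, 2.5, 25.4]
width: 0.0004
gripper_force: 15.1
```

Run:
```python
from h import *
print(r.get_obs()['moment'],r.get_obs()['contact_force'])
m=camera_model('wrist');R=cv2.Rodrigues(m['rvec'])[0];print('cam',-R.T@m['tvec'])
a=snapshot('side')[150:330,250:420,::-1]; a=cv2.resize(a,None,fx=2.4,fy=2.4,interpolation=cv2.INTER_CUBIC)
b=cv2.resize(snapshot('wrist')[:,:,::-1],(390,244)); W=np.zeros((432,800,3),np.uint8);W[:,:408]=a;W[:244,410:]=b
cv2.imwrite('pics/m2.png',W)
```

```text
[ 0.55146749  4.56932245 -0.0165869 ] [-28.71649798   2.46608363  25.36658036]
cam [0.42473512 0.29331867 0.19580881]
```

View pics/m2.png

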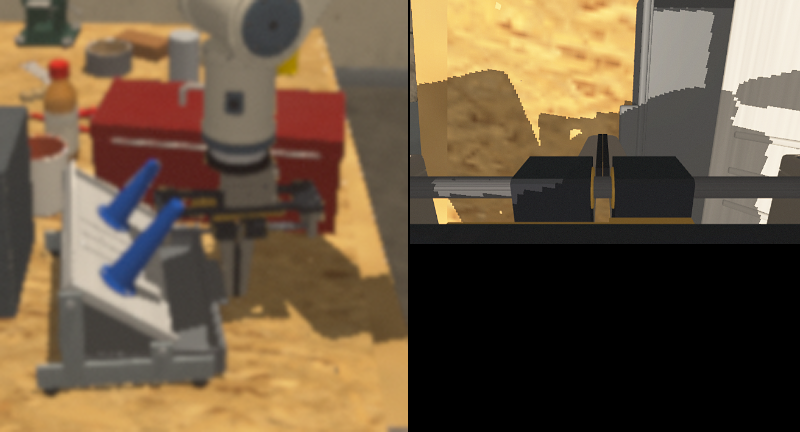

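apply_moves(motion=[[-1,[-1.5,-0.2,0],0],[-1,[-2,-0.3,0],0],[-1,[-2,-0.3,0],0],[-1,[0,0,4],0],[-1,[0,0,4.5],0],[-1,[0,0,4.5],-0.145],[-1,[0.5,0,4.5],-0.145],[-1,[0.5,0,4.5],-0.145],[-1,[0.5,0,4.5],-0.145],[-1,[0.5,0,4.5],-0.145]])

```text
clock: 7.4
tool_pos: [0.4051, 0.2202, 0.3389]
tcp_rot: [0.879, 0.476, 0.001, 0.0]
contact_force: [1.4, 0.2, -1.3]
width: 0.0008
gripper_force: 0.0
```

apply_moves(motion=[[0,[0.5,0,4.5],-0.145],[0,[0.5,0,4],-0.145],[0,[0.5,0,0],-0.145],[0,[0.5,0,0],-0.145],[0,[0,0,0],-0.145],[0,[0,0,0],-0.12],[0,[0,0,0],0],[0,[0,0,0],0],[0,[0,0,0],0],[0,[0,0,0],0]])

```text
clock: 8.4
tool_pos: [0.425, 0.2202, 0.4216]
tcp_rot: [0.997, 0.078, 0.0, -0.0]
contact_force: [-0.7, 0.4, 0.1]
width: 0.0459
gripper_force: 0.0
```

Run:
```python
from h import *
import json
m=camera_model('wrist'); print(r.get_obs()['tool_pos'],r.get_obs()['tcp_rot'])
im=snapshot('wrist')[:,:,::-1]
cv2.imwrite('pics/w3.png',im);cv2.imwrite('pics/w3c.png',cv2.resize(im[:290,120:560],None,fx=1.8,fy=1.8))
json.dump({k:np.asarray(v).tolist() for k,v in m.items()},open('w3.json','w'))
w=json.load(open('w2.json'));w={k:np.array(v) for k,v in w.items()}
print([at(w,u,v,.147).round(3) for u,v in[(445,12),(543,78),(318,215)]],'cap',at(w,590,12,.166))
```

```text
[0.42499027 0.22020891 0.42160822] [ 9.96977731e-01  7.76877831e-02  1.07237661e-04 -3.51308009e-05]
[array([0.629, 0.021, 0.147]), array([ 0.614, -0.143,  0.147]), array([0.306, 0.055, 0.147])] cap [ 0.69788108 -0.1414478   0.166     ]
```

View pics/w3c.png

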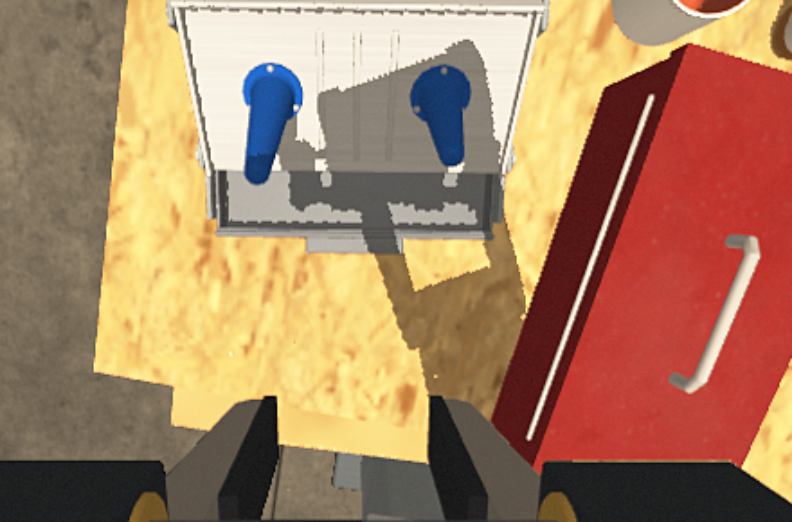

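```bash
cat > fit3.py <<'E'
from fit import *
w3={k:np.array(v) for k,v in json.load(open('w3.json')).items()}
C=lambda a,b:(120+a/1.8-.22,b/1.8-.22)
O=[('LT',s,324.2,235),('ST',s,314.6,218.3)]+[(k,w3,*C(*p)) for k,p in dict(LT=(258,173),ST=(453,157),LF=(272.5,93),SF=(441,94),FL=(217,234),FR=(492,238)).items()]
def res(p):
    P=pts(p); return np.concatenate([(proj(M,P[k])[0]-[u,v])*(.7 if M is s else 1) for k,M,u,v in O])
q3=least_squares(res,q.x,x_scale=.1,loss='soft_l1')
if __name__=='__main__':
    print(q3.x); print(res(q3.x).reshape(-1,2).round(1)); P=pts(q3.x)
    for k in P: print(k,P[k].round(4))
    x,y,a,f=q3.x
    for n,p,z in(('boardfront',(355,171),.05),('lipfront',(355,251),.041),('rail end L',(213,215),.03)):
        d=at(w3,*C(*p),z)[:2]-[x,y]; print(n,np.cos(a)*d[0]+np.sin(a)*d[1],-np.sin(a)*d[0]+np.cos(a)*d[1])
E
python3 fit3.py
```

```text
[0.57576107 0.24040644 0.14130359 0.11430264]
[[-0.3 -0.8]
 [-0.2 -0.8]
 [-1.   1.3]
 [ 0.1  0.3]
 [ 0.6 -1.1]
 [-0.1 -0.4]
 [-1.2  0.1]
 [ 1.6 -0. ]]
LT [0.4989 0.2961 0.1875]
ST [0.5317 0.1675 0.167 ]
FL [0.4446 0.351  0.042 ]
FR [0.4806 0.0976 0.042 ]
LF [0.5665 0.3057 0.09  ]
SF [0.5851 0.1751 0.09  ]
boardfront -0.05765649265084762 0.000771540953538612
lipfront -0.12787088153370316 -0.0002576895138741951
rail end L -0.09745798189651964 0.13166022015331466
```

apply_moves(motion=[[1,[0.23,-4.7,-1.5],0],[1,[0.23,-4.7,-1.5],0],[1,[0.23,-4.7,-1.5],0],[1,[0.23,-4.7,-1.5],0],[1,[0.23,-4.7,-1.5],0],[1,[0.23,-4.7,-1.5],0],[1,[0.23,-4.7,-1.5],0],[1,[0.23,-4.7,-1.5],0],[1,[0.23,-4.7,-1.5],0],[1,[0.23,-4.7,-1.5],0]])

```text
clock: 9.45
tool_pos: [0.4478, -0.2519, 0.2712]
tcp_rot: [0.997, 0.077, 0.0, 0.0]
contact_force: [1.0, 0.1, 0.2]
width: 0.0916
gripper_force: 0.0
```

apply_moves(motion=[[1,[0,-2.7,-3],0],[1,[0,0,-3],0],[1,[0,0,0],0],[1,[0,0,0],0],[1,[0,0,0],0],[1,[0,0,0],0],[1,[0,0,0],0],[1,[0,0,0],0],[1,[0,0,0],0],[1,[0,0,0],0]])

```text
clock: 10.45
tool_pos: [0.448, -0.2768, 0.2117]
tcp_rot: [0.997, 0.077, 0.0, 0.0]
contact_force: [0.7, 0.1, -0.5]
width: 0.0918
gripper_force: 0.0
```

Run:
```python
from h import *
m=camera_model('wrist'); o=r.get_obs();print(o['tool_pos'],o['qpos'].round(2))
im=snapshot('wrist')[:,:,::-1].copy()
C=[.4479,-.2767]
for z in(.085,0):
    p=proj(m,[[C[0]+.029*np.cos(a),C[1]+.029*np.sin(a),z] for a in np.arange(0,6.28,.1)]); cv2.polylines(im,[p.round().astype(int)],True,(0,255,0),1)
print(proj(m,[[*C,.085],[C[0]+.01,C[1],.085],[C[0],C[1]+.01,.085]]))
cv2.imwrite('pics/w4.png',im)
```

```text
[ 0.44802884 -0.27675883  0.21170924] [-0.56  0.2   1.85  0.    1.09  0.86]
[[315.96855599 187.23731993]
 [317.63031487 176.73220182]
 [305.27199653 185.62925956]]
```

View pics/w4.png

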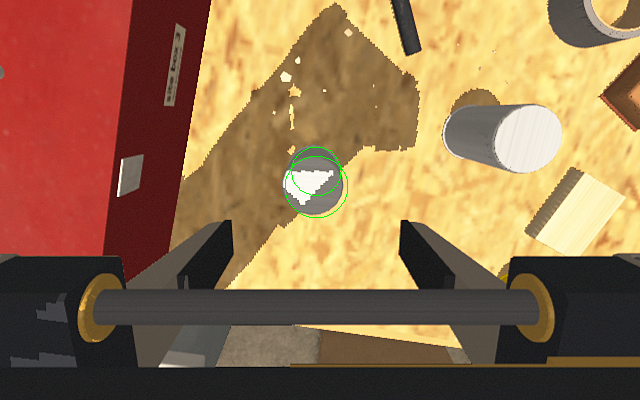

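apply_moves(motion=[[1,[0,0,-3],0],[1,[0,0,-3],0],[1,[0,0,-3],0],[1,[0,0,-3],0],[1,[0,0,-3],0],[1,[0,0,-1.6],0],[1,[0,0,0],0],[-1,[0,0,0],0],[-1,[0,0,0],0],[-1,[0,0,0],0]])

```text
clock: 11.5
tool_pos: [0.4487, -0.2773, 0.0467]
tcp_rot: [0.997, 0.077, 0.001, 0.001]
contact_force: [0.2, 0.3, 0.1]
width: 0.0701
gripper_force: 0.0
```

apply_moves(motion=[[-1,[0,0,0],0],[-1,[0,0,0],0],[-1,[0,0,0],0],[-1,[0,0,0],0],[-1,[0,0,0],0],[-1,[0,0,3],0],[-1,[0,0,4],0],[-1,[0,0,4.5],0],[-1,[0,0,4.5],0],[-1,[0,0,4.5],0]])

```text
clock: 12.5
tool_pos: [0.4475, -0.2766, 0.2524]
tcp_rot: [0.997, 0.077, -0.0, 0.0]
contact_force: [0.4, -0.7, -1.9]
width: 0.0564
gripper_force: 30.0
```

Run:
```python
from fit3 import *
o=r.get_obs();print(o['contact_force'],o['width'])
# planned grasp poses: rack frame
x,y,a,f=q3.x
def W(p): return np.array([x+np.cos(a)*p[0]-np.sin(a)*p[1],y+np.sin(a)*p[0]+np.cos(a)*p[1],p[2]])
P=pts(q3.x)
print('short tip',P['ST'],'long',P['LT'])
```

```text
[ 0.44210875 -0.65459173 -1.86366169] 0.05635336043452353
short tip [0.53167729 0.16747103 0.16700029] long [0.49889073 0.29613594 0.18747909]
```

```bash
cat > plan.py <<'E'
import sys
from fit3 import *
from scipy.optimize import brentq
def plan(L,up,tip,ginner,gm,marg=2.,n=10,grasp=19):
    """mm; ginner = G below inner bottom, gm = G above mouth. Returns TCP world waypoints"""
    k=10/L; x,y,a,f=q3.x; out=[]
    def pose(ph,sg):
        d=np.array([np.cos(ph),-np.sin(ph)]);nn=np.array([np.sin(ph),np.cos(ph)])
        bg=brentq(lambda b:(b+gm*d[1]+26*nn[1])-8.5-k*(sg+gm*d[0]+26*nn[0]),-200,200); G=np.array([sg,bg])
        front=((np.array([0,-8.5])-G)@nn)+26; bot=min((np.array([0,c])-G)@d+ginner for c in(8.5,-8.5)); return G,front,bot
    for deg in np.r_[np.linspace(35,4,32)]:
        ph=np.radians(deg)
        S=np.arange(-120,40,.25); best=None
        for sg in S:
            G,fr,bo=pose(ph,sg)
            if fr>=marg and bo>=0: best=(G,fr,bo)
        G,fr,bo=best; t=np.radians(35)
        uz=G[0]*np.array([np.sin(t),-np.cos(t)])+G[1]*np.array([np.cos(t),np.sin(t)])
        out.append((deg,*uz,fr,bo,tip[0]*1e3+np.cos(a)*uz[0],tip[1]*1e3+np.sin(a)*uz[0],tip[2]*1e3+uz[1]-grasp))
    return np.array(out)
if __name__=='__main__':
    P=pts(q3.x); np.set_printoptions(suppress=True,precision=1,linewidth=120)
    o=plan(94,None,P['ST'],17,64) if sys.argv[1]=='s' else plan(119,None,P['LT'],float(sys.argv[2]),float(sys.argv[3]))
    print('phi u z front bot | TCP x y z');print(o[::2])
    print(r.get_obs()['tool_pos'])
E
python3 plan.py s
```

```text
phi u z front bot | TCP x y z
[[ 35.   17.   27.5   2.   39.6 548.5 169.9 175.5]
 [ 33.   16.   25.2   2.   37.  547.5 169.7 173.2]
 [ 31.   15.   22.7   2.1  34.3 546.6 169.6 170.7]
 [ 29.   14.4  19.9   2.1  31.1 546.  169.5 167.9]
 [ 27.   14.2  16.6   2.1  27.6 545.7 169.5 164.6]
 [ 25.   14.2  13.    2.1  23.7 545.7 169.5 161. ]
 [ 23.   14.5   8.9   2.1  19.4 546.1 169.5 156.9]
 [ 21.   15.5   4.2   2.   14.2 547.  169.7 152.2]
 [ 19.   16.8  -1.    2.1   8.6 548.4 169.8 147. ]
 [ 17.   19.   -7.2   2.    1.8 550.5 170.1 140.8]
 [ 15.   17.7  -9.3   4.4   0.  549.2 170.  138.7]
 [ 13.   15.2 -10.1   7.4   0.  546.7 169.6 137.9]
 [ 11.   12.7 -10.9  10.5   0.2 544.3 169.3 137.1]
 [  9.   10.6 -12.1  13.4   0.1 542.1 169.  135.9]
 [  7.    8.4 -13.3  16.4   0.2 540.  168.7 134.7]
 [  5.    6.6 -14.9  19.2   0.1 538.3 168.4 133.1]]
[ 0.4 -0.3  0.3]
```

apply_moves(motion=[[-1,[0,0,4],0],[-1,[1,4,1],0],[-1,[1,4.5,0],0],[-1,[1,4.5,0],0],[-1,[1,4.5,0],0],[-1,[1,4.5,0],0],[-1,[1,4.5,0],0],[-1,[1,4.5,0],-0.006],[-1,[1,4.5,0],-0.006],[-1,[1,4.5,0],0]])

```text
clock: 13.5
tool_pos: [0.5379, 0.125, 0.3006]
tcp_rot: [0.997, 0.071, 0.0, 0.0]
contact_force: [1.1, -1.2, -1.1]
width: 0.0561
gripper_force: 30.0
```

apply_moves(motion=[[-1,[1.1,4.7,0],0],[-1,[0,0,0],0],[-1,[0,0,0],0],[-1,[0,0,0],0],[-1,[0,0,0],0],[-1,[0,0,0],0],[-1,[0,0,0],0],[-1,[0,0,0],0],[-1,[0,0,0],0],[-1,[0,0,0],0]])

```text
clock: 14.5
tool_pos: [0.549, 0.1701, 0.3006]
tcp_rot: [0.997, 0.071, 0.0, 0.0]
contact_force: [0.3, -0.2, -1.3]
width: 0.0569
gripper_force: 30.0
```

apply_moves(motion=[[-1,[-0.6,-0.1,-2],0],[-1,[0,0,-2.5],0],[-1,[0,0,-2.5],0],[-1,[0,0,-1.5],0],[-1,[0,0,-1],0],[-1,[0,0,-0.7],0],[-1,[0,0,-0.7],0],[-1,[0,0,-0.7],0],[-1,[0,0,-0.5],0],[-1,[0,0,0],0]])

```text
clock: 15.5
tool_pos: [0.5431, 0.1692, 0.1792]
tcp_rot: [0.997, 0.071, 0.0, -0.0]
contact_force: [0.2, -0.3, -1.0]
width: 0.0563
gripper_force: 30.0
```

apply_moves(motion=[[-1,[0,0,-0.4],0],[-1,[0,0,-0.4],0],[-1,[0,0,-0.4],0],[-1,[0,0,-0.4],0],[-1,[0,0,0],0],[-1,[0,0,0],0],[-1,[0,0,0],0],[-1,[0,0,0],0],[-1,[0,0,0],0],[-1,[0,0,0],0]])

```text
clock: 16.5
tool_pos: [0.5458, 0.1699, 0.1648]
tcp_rot: [0.997, 0.071, 0.003, -0.001]
contact_force: [5.3, 1.0, 0.1]
width: 0.0563
gripper_force: 30.0
```

apply_moves(motion=[[-1,[0,0,-0.4],0],[-1,[0,0,-0.4],0],[-1,[0,0,-0.4],0],[-1,[0,0,-0.3],0],[-1,[0,0,0],0],[-1,[0,0,0],0],[-1,[0,0,0],0],[-1,[0,0,0],0],[-1,[0,0,0],0],[-1,[0,0,0],0]])

```text
clock: 17.5
tool_pos: [0.5453, 0.1698, 0.1497]
tcp_rot: [0.997, 0.071, 0.002, -0.0]
contact_force: [5.4, 1.7, 2.0]
width: 0.056
gripper_force: 30.0
```

Run:
```python
from h import *
s=snapshot('side')[150:330,230:410,::-1]; a=cv2.resize(s,None,fx=2.2,fy=2.2,interpolation=cv2.INTER_CUBIC)
b=cv2.resize(snapshot('wrist')[:,:,::-1][60:,130:510],(400,358)); W=np.zeros((400,800,3),np.uint8);W[:396,:396]=a;W[:358,400:]=b
cv2.imwrite('pics/m3.png',W); o=r.get_obs(); print(o['tool_pos'],o['contact_force'],o['moment'])
```

```text
[0.54530932 0.16977668 0.1496981 ] [6.03904927 1.10530599 2.08217463] [ 0.3017219  -1.35874641 -0.0232911 ]
```

View pics/m3.png

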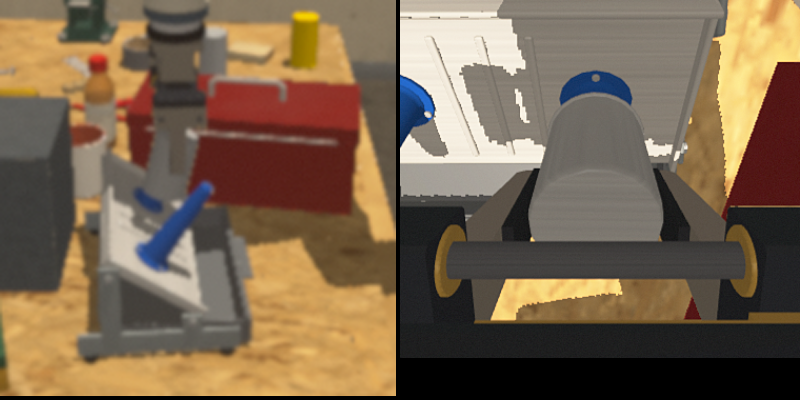

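apply_moves(motion=[[-1,[-0.05,0,-0.2],0],[-1,[-0.05,0,-0.2],0],[-1,[-0.05,0,-0.2],0],[-1,[-0.05,0,-0.2],0],[-1,[0,0,-0.1],0],[-1,[0,0,0],0],[-1,[0,0,0],0],[-1,[0,0,0],0],[-1,[0,0,0],0],[-1,[0,0,0],0]])

```text
clock: 18.6
tool_pos: [0.5425, 0.1695, 0.1406]
tcp_rot: [0.997, 0.071, 0.002, -0.0]
contact_force: [3.9, 0.1, 5.5]
width: 0.0563
gripper_force: 30.0
```

apply_moves(motion=[[-1,[-0.05,0,-0.15],0],[-1,[-0.05,0,-0.15],0],[-1,[-0.05,0,-0.15],0],[-1,[0,0,0],0],[-1,[0,0,0],0],[-1,[0,0,0],0],[-1,[0,0,0],0],[-1,[0,0,0],0],[-1,[0,0,0],0],[-1,[0,0,0],0]])

```text
clock: 19.6
tool_pos: [0.5402, 0.1693, 0.1355]
tcp_rot: [0.997, 0.071, 0.001, -0.0]
contact_force: [3.8, 0.4, 4.4]
width: 0.0562
gripper_force: 30.0
```

apply_moves(motion=[[-1,[0,0,-0.15],0],[-1,[0,0,-0.15],0],[-1,[0,0,-0.15],0],[-1,[0,0,0],0],[-1,[0,0,0],0],[-1,[0,0,0],0],[-1,[0,0,0],0],[-1,[0,0,0],0],[-1,[0,0,0],0],[-1,[0,0,0],0]])

```text
clock: 20.6
tool_pos: [0.5407, 0.1694, 0.1343]
tcp_rot: [0.997, 0.071, 0.001, -0.0]
contact_force: [-6.3, -2.5, 38.0]
width: 0.0561
gripper_force: 30.0
```

apply_moves(motion=[[-1,[0,0,0.3],0],[-1,[0,0,0],0],[-0.5,[0,0,0],0],[1,[0,0,0],0],[1,[0,0,0],0],[1,[0,0,0],0],[1,[0,0,0],0],[1,[0,0,0],0],[1,[0,0,0],0],[1,[0,0,2],0]])

```text
clock: 21.6
tool_pos: [0.5377, 0.1686, 0.1516]
tcp_rot: [0.997, 0.071, -0.002, 0.001]
contact_force: [0.7, 0.4, -0.4]
width: 0.0921
gripper_force: 0.0
```

apply_moves(motion=[[1,[0,0,3],0],[1,[0,0,4],0],[1,[0,0,4.5],0],[1,[0,0,4.5],0],[1,[0,0,0],0],[1,[0,0,0],0],[1,[0,0,0],0],[1,[0,0,0],0],[1,[0,0,0],0],[1,[0,0,0],0]])

```text
clock: 22.6
tool_pos: [0.5392, 0.1691, 0.3127]
tcp_rot: [0.997, 0.071, -0.001, 0.0]
contact_force: [-0.2, -0.5, -0.2]
width: 0.0919
gripper_force: 0.0
```

Run:
```python
from h import *
im=snapshot('wrist')[:,:,::-1]; cv2.imwrite('pics/w5.png',im)
cv2.imwrite('pics/s5.png',snapshot('side')[:,:,::-1])
np.savez('w5.npz',**camera_model('wrist'))
# tall cup refined from w4 view: pixel (529,139), recompute pose from the logged tool position
from fit import *
m=json.load(open('w3.json'));R3=cv2.Rodrigues(np.array(m['rvec']))[0];c3=-R3.T@np.array(m['tvec'])
d=np.array([.44803,-.27676,.21171])-np.array([.42499,.22021,.42161])
w4=dict(K=np.array(m['K']),rvec=np.array(m['rvec']),tvec=-R3@(c3+d)); print(at(w4,529,139,.11),r.get_obs()['tool_pos'])
```

```text
[ 0.5202271  -0.44168346  0.11      ] [0.5393832  0.16914554 0.3131293 ]
```

apply_moves(motion=[[1,[-0.15,-4.9,0],0],[1,[-0.15,-4.9,0],0],[1,[-0.15,-4.9,0],0],[1,[-0.15,-4.9,0],0],[1,[-0.15,-4.9,0],0],[1,[-0.15,-4.9,0],0],[1,[-0.15,-4.9,0],0],[1,[-0.15,-4.9,0],0],[1,[-0.15,-4.9,0],0],[1,[-0.15,-4.9,0],0]])

```text
clock: 23.7
tool_pos: [0.5241, -0.3229, 0.3136]
tcp_rot: [0.997, 0.071, 0.0, 0.0]
contact_force: [0.2, -0.5, 0.3]
width: 0.0917
gripper_force: 0.0
```

apply_moves(motion=[[1,[-0.15,-4.9,0],0],[1,[-0.15,-4.9,0],0],[1,[-0.1,-2.2,-2],0],[1,[0,0,-4],0],[1,[0,0,-4],0],[1,[0,0,0],0],[1,[0,0,0],0],[1,[0,0,0],0],[1,[0,0,0],0],[1,[0,0,0],0]])

```text
clock: 24.7
tool_pos: [0.5213, -0.4412, 0.2155]
tcp_rot: [0.997, 0.071, 0.001, 0.001]
contact_force: [0.2, -0.2, 0.6]
width: 0.0918
gripper_force: 0.0
```

```bash
python3 plan.py t 17 89
python3 - <<'E'
from h import *
m=camera_model('wrist'); im=snapshot('wrist')
# bright/grey low-saturation blob near predicted top
p=proj(m,[.5202,-.4416,.11])[0]; print(p)
g=cv2.cvtColor(im,cv2.COLOR_RGB2HSV); 
t=((g[...,1]<45)).astype(np.uint8); x0,y0=(p-70).astype(int); x0=max(x0,0);y0=max(y0,0); t=t[y0:y0+130,x0:x0+140]
n,l,st,ce=cv2.connectedComponentsWithStats(t); 
for i in range(1,n):
    if st[i,4]>300: print(st[i]+[x0,y0,0,0,0])
q=proj(m,[[.5202+.029*np.cos(a),-.4416+.029*np.sin(a),z] for z in(.11,0) for a in np.arange(0,6.3,.1)]);print('pred',q.min(0),q.max(0))
E
```

```text
phi u z front bot | TCP x y z
[[ 35.   17.   50.7   2.1  62.8 515.7 298.5 219.1]
 [ 33.   15.2  48.2   2.   60.  513.9 298.3 216.6]
 [ 31.   13.5  45.4   2.1  57.  512.2 298.  213.9]
 [ 29.   12.1  42.3   2.1  53.7 510.8 297.8 210.8]
 [ 27.   11.1  38.6   2.   49.8 509.9 297.7 207.1]
 [ 25.   10.3  34.7   2.1  45.8 509.1 297.6 203.2]
 [ 23.   10.1  30.    2.   40.9 508.9 297.6 198.5]
 [ 21.   10.3  24.9   2.1  35.6 509.  297.6 193.4]
 [ 19.   11.2  18.8   2.1  29.2 509.9 297.7 187.3]
 [ 17.   12.8  11.7   2.   21.7 511.6 297.9 180.2]
 [ 15.   15.5   3.5   2.   12.8 514.2 298.3 172. ]
 [ 13.   19.4  -6.2   2.    2.  518.1 298.9 162.2]
 [ 11.   17.4  -8.9   5.4   0.2 516.1 298.6 159.6]
 [  9.   14.4 -10.3   9.2   0.  513.2 298.2 158.1]
 [  7.   11.4 -11.8  13.    0.2 510.2 297.7 156.7]
 [  5.    8.8 -13.7  16.8   0.  507.6 297.4 154.8]]
[ 0.5 -0.4  0.2]
[316.12317318 193.94133552]
[ 284  148   65   77 3831]
pred [282.51419401 147.40079525] [349.71241828 225.79625358]
```

apply_moves(motion=[[1,[0,0,-3],0],[1,[0,0,-3],0],[1,[0,0,-3],0],[1,[0,0,-3],0],[1,[0,0,-2.5],0],[1,[0,0,0],0],[1,[0,0,0],0],[-1,[0,0,0],0],[-1,[0,0,0],0],[-1,[0,0,0],0]])

```text
clock: 25.75
tool_pos: [0.5211, -0.4413, 0.07]
tcp_rot: [0.997, 0.071, 0.001, 0.001]
contact_force: [0.3, -0.5, 0.1]
width: 0.0696
gripper_force: 0.0
```

apply_moves(motion=[[-1,[0,0,0],0],[-1,[0,0,0],0],[-1,[0,0,0],0],[-1,[0,0,0],0],[-1,[0,0,0],0],[-1,[0,0,0],0],[-1,[0,0,0],0],[-1,[0,0,0],0],[-1,[0,0,0],0],[-1,[0,0,0],0]])

```text
clock: 26.75
tool_pos: [0.5208, -0.4412, 0.0692]
tcp_rot: [0.997, 0.071, 0.0, 0.0]
contact_force: [-0.6, -1.3, 6.0]
width: 0.0582
gripper_force: 30.0
```

apply_moves(motion=[[-1,[0,0,3],0],[-1,[0,0,4.5],0],[-1,[0,0,4.8],0],[-1,[0,0,4.8],0],[-1,[0,0,4.8],0],[-1,[0,0,4],0],[-1,[0,0,0],0],[-1,[0,0,0],0],[-1,[0,0,0],0],[-1,[0,0,0],0]])

```text
clock: 27.75
tool_pos: [0.5197, -0.4401, 0.325]
tcp_rot: [0.997, 0.071, -0.001, -0.001]
contact_force: [-0.2, 0.3, -1.8]
width: 0.0583
gripper_force: 30.0
```

apply_moves(motion=[[-1,[-0.08,4.9,0],0],[-1,[-0.08,4.9,0],0],[-1,[-0.08,4.9,0],0],[-1,[-0.08,4.9,0],0],[-1,[-0.08,4.9,0],0],[-1,[-0.08,4.9,0],0],[-1,[-0.08,4.9,0],0],[-1,[-0.08,4.9,0],0],[-1,[-0.08,4.9,0],0],[-1,[-0.08,4.9,0],0]])

```text
clock: 28.75
tool_pos: [0.5115, 0.051, 0.3264]
tcp_rot: [0.997, 0.071, -0.001, 0.0]
contact_force: [0.7, -0.2, -1.5]
width: 0.0584
gripper_force: 30.0
```

apply_moves(motion=[[-1,[-0.08,4.9,0],0],[-1,[-0.08,4.9,0],0],[-1,[-0.08,4.9,0],0],[-1,[-0.08,4.9,0],0],[-1,[-0.08,4.9,0],0],[-1,[0,0.3,0],0],[-1,[0,0,0],0],[-1,[0,0,0],0],[-1,[0,0,0],0],[-1,[0,0,0],0]])

```text
clock: 29.75
tool_pos: [0.5087, 0.2958, 0.3277]
tcp_rot: [0.998, 0.07, 0.0, 0.0]
contact_force: [-0.3, -0.6, -1.2]
width: 0.0582
gripper_force: 30.0
```

apply_moves(motion=[[-1,[0,0.15,-2.5],0],[-1,[0,0,-2.5],0],[-1,[0,0,-2],0],[-1,[0,0,-1],0],[-1,[0,0,-0.6],0],[-1,[0,0,-0.6],0],[-1,[0,0,-0.6],0],[-1,[0,0,-0.4],0],[-1,[0,0,-0.4],0],[-1,[0,0,0],0]])

```text
clock: 30.75
tool_pos: [0.5095, 0.299, 0.2219]
tcp_rot: [0.997, 0.071, 0.001, -0.0]
contact_force: [3.6, 0.4, -1.6]
width: 0.058
gripper_force: 30.0
```

apply_moves(motion=[[-1,[0,0,-0.4],0],[-1,[0,0,-0.4],0],[-1,[0,0,-0.4],0],[-1,[0,0,-0.4],0],[-1,[0,0,0],0],[-1,[0,0,0],0],[-1,[0,0,0],0],[-1,[0,0,0],0],[-1,[0,0,0],0],[-1,[0,0,0],0]])

```text
clock: 31.75
tool_pos: [0.5089, 0.2989, 0.2055]
tcp_rot: [0.997, 0.071, 0.0, -0.0]
contact_force: [5.6, 1.4, -0.8]
width: 0.0581
gripper_force: 30.0
```

apply_moves(motion=[[-1,[0,0,-0.4],0],[-1,[0,0,-0.4],0],[-1,[0,0,-0.4],0],[-1,[0,0,-0.4],0],[-1,[0,0,-0.4],0],[-1,[0,0,0],0],[-1,[0,0,0],0],[-1,[0,0,0],0],[-1,[0,0,0],0],[-1,[0,0,0],0]])

```text
clock: 32.75
tool_pos: [0.5082, 0.2985, 0.1854]
tcp_rot: [0.997, 0.071, -0.0, 0.0]
contact_force: [2.5, -1.0, -2.4]
width: 0.0579
gripper_force: 30.0
```

apply_moves(motion=[[-1,[0,0,-0.4],0],[-1,[0,0,-0.4],0],[-1,[0,0,-0.4],0],[-1,[0,0,-0.4],0],[-1,[0,0,-0.3],0],[-1,[0,0,0],0],[-1,[0,0,0],0],[-1,[0,0,0],0],[-1,[0,0,0],0],[-1,[0,0,0],0]])

```text
clock: 33.75
tool_pos: [0.5084, 0.2986, 0.1665]
tcp_rot: [0.997, 0.071, -0.0, 0.0]
contact_force: [2.2, 0.4, -1.1]
width: 0.0572
gripper_force: 30.0
```

apply_moves(motion=[[-1,[0,0,-0.2],0],[-1,[0,0,-0.2],0],[-1,[0,0,-0.2],0],[-1,[0,0,-0.2],0],[-1,[0,0,0],0],[-1,[0,0,0],0],[-1,[0,0,0],0],[-1,[0,0,0],0],[-1,[0,0,0],0],[-1,[0,0,0],0]])

```text
clock: 34.75
tool_pos: [0.5085, 0.2987, 0.1585]
tcp_rot: [0.997, 0.071, 0.0, -0.0]
contact_force: [3.0, -1.0, -1.5]
width: 0.057
gripper_force: 29.9
```

apply_moves(motion=[[-1,[0,0,-0.1],0],[-1,[0,0,-0.1],0],[-1,[0,0,-0.1],0],[-1,[0,0,0],0],[-1,[0,0,0],0],[-1,[0,0,0],0],[-1,[0,0,0],0],[-1,[0,0,0],0],[-1,[0,0,0],0],[-1,[0,0,0],0]])

```text
clock: 35.75
tool_pos: [0.5085, 0.2986, 0.1555]
tcp_rot: [0.997, 0.071, -0.0, 0.0]
contact_force: [1.4, 0.2, 0.3]
width: 0.0569
gripper_force: 30.0
```

apply_moves(motion=[[-1,[0,0,-0.1],0],[-1,[0,0,-0.1],0],[-1,[0,0,-0.1],0],[-1,[0,0,0],0],[-1,[0,0,0],0],[-1,[0,0,0],0],[-1,[0,0,0],0],[-1,[0,0,0],0],[-1,[0,0,0],0],[-1,[0,0,0],0]])

```text
clock: 36.75
tool_pos: [0.5087, 0.2988, 0.1536]
tcp_rot: [0.997, 0.071, 0.0, -0.0]
contact_force: [-1.0, -2.2, 10.5]
width: 0.0569
gripper_force: 30.0
```

apply_moves(motion=[[-1,[0,0,0.1],0],[-1,[0,0,0],0],[1,[0,0,0],0],[1,[0,0,0],0],[1,[0,0,0],0],[1,[0,0,0],0],[1,[0,0,0],0],[1,[0,0,0],0],[1,[0,0,0],0],[1,[0,0,1.5],0]])

```text
clock: 37.75
tool_pos: [0.5073, 0.298, 0.1674]
tcp_rot: [0.997, 0.071, -0.002, 0.001]
contact_force: [0.1, -0.4, -0.1]
width: 0.0918
gripper_force: 0.0
```

apply_moves(motion=[[1,[0,0,3],0],[1,[0,0,4],0],[1,[0,0,4.5],0],[1,[0,0,4.5],0],[1,[0,0,4.5],0],[1,[-1.5,-1.5,3],0],[1,[-1.5,-2,0],0],[1,[0,-2,0],0],[1,[0,0,0],0],[1,[0,0,0],0]])

```text
clock: 38.75
tool_pos: [0.4785, 0.2437, 0.4046]
tcp_rot: [0.998, 0.07, 0.001, -0.0]
contact_force: [0.4, -0.0, 0.2]
width: 0.0918
gripper_force: 0.0
```

Run:
```python
from h import *
s=snapshot('side')[130:330,230:430,::-1]; a=cv2.resize(s,None,fx=2,fy=2,interpolation=cv2.INTER_CUBIC)
b=cv2.resize(snapshot('wrist')[:,:,::-1][:250,120:520],(400,250)); W=np.zeros((400,800,3),np.uint8);W[:400,:400]=a;W[:250,400:]=b
cv2.imwrite('pics/m4.png',W); o=r.get_obs(); print(o['tool_pos'],o['contact_force'])
```

```text
[0.47860382 0.24424725 0.40383568] [ 0.33282162 -0.33418372  0.00914757]
```

View pics/m4.png

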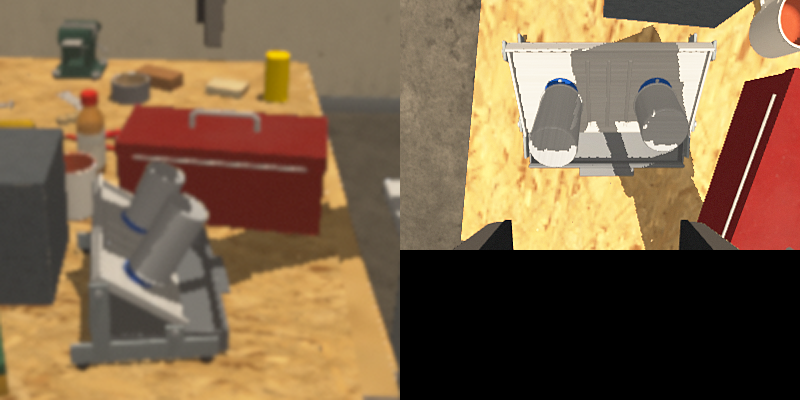

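The picture shows both cups hanging mouth down on their pegs, the long one at crop (170,240) and the short one at (155,195). The tray is in, and the bottle is upright at (90,115).

```bash
python3 -c "
from workcell import sign_off
print(sign_off())"
```

```text
the job is handed in; nothing more can be done
None
```

The job is handed in at about 39 s of the 72 s allowed: I pushed the tray in first until it stopped moving (taken as its stop), then hung the short cup on the short peg and the tall cup on the long peg, both lowered to the tip, and left the solvent bottle standing untouched.

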